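# Set the length stop and butt a rug-hanger batten against it

## Task

Set the sawing board for the next hanger batten: push the length stop along its rail until it drops into the middle one of the five notches, the one with the long scale line. Then push the pine batten flat against the fence and along it until its end butts against the stop, which must stay in its notch. Only push: do not grip the stop, keep off its brass plunger head, do not lift the batten, and leave the other things where they are.

Things in the scene. Friction and masses are not known exactly. Their poses are not given: they have to be found in the camera images.
- board: Grey laminated sawing board screwed to the bench, 200 mm deep (x, away from the robot at yaw 0), 550 mm long (y, to its left), 18 mm thick. Origin on the bench, midway front to back, 300 mm from the -y end. Its fixed wooden fence spans x = 30 to 74 mm, top at z = 58 mm; the batten goes against its front face (x = 30 mm). A 3 mm saw kerf crosses fence and board at y = -130 mm.
- rail: Aluminium rail on the fence, fixed to the board, same origin and axes: 24 mm wide, centred at x = 46 mm, y = -35 to 235 mm, top at z = 72 mm. Five V notches 16 mm wide, 5 mm deep, centred at y = 12, 52, 92, 132 and 172 mm. A strip behind it has a scale line at each notch, the middle one twice as long.
- mid_notch (a point): Centre of the middle notch (board y = 92 mm), at the level of the rail's top, z = 72 mm.
- stop (a joint): Place of the length stop along the rail, m; grows along board +y, away from the kerf. 0, 0.04, 0.08, 0.12, 0.16 are the notches: the middle one is 0.08. Travel -0.020 to 0.176; starts between 0.105 and 0.165. Sliding takes about 1 to 2 N, leaving a notch about 11 N; over a notch the push drops away, and the stop, if free, is pulled to the notch's centre from up to 6 mm off.
- plunger (a joint): Height of the stop's spring plunger, m: 0 when its ball rides on the rail, about -0.0039 when it has dropped into a notch.
- plunger_head: Brass head of the plunger, 14 mm wide, 5 mm thick, on top of the carriage's centre; origin at its underside, z = 110 mm when riding, 4 mm lower in a notch. Not to be pressed or gripped.
- push_face (a point): Centre of the grey carriage's outer end face (towards board +y), for pushing the stop towards the kerf; at z = 90 mm. The carriage rides on the rail, 46 mm across it and 44 mm along it, top at z = 99 mm; its end block begins at z = 75 mm. At joint 0 this face is at board y = 34 mm. The brass plunger head, 22 mm in from this face, reaches z = 115 mm.
- stop_face (a point): Point on the arm's steel face, facing the kerf (board -y), at z = 36 mm; the batten's end butts here. At joint 0 it is at board y = -10 mm. The arm is an 8 mm plate hanging in front of the fence, board x = -30 to 26 mm, z = 21 to 99 mm, flush with the carriage's kerf-side end; a 10 mm thick bridge, top at z = 99 mm, braces it over the carriage's whole length.
- stop_outer: The outer (+y) half of the stop: outer part of the carriage, bridge and back of the arm. Origin at the carriage's centre, on the rail's top. Pressing both halves with the fingers at once counts as gripping.
- stop_inner: The kerf-side (-y) half of the stop: inner end of the carriage and steel face of the arm. Same origin as the outer half.
- batten: Loose planed pine batten lying on the board in front of the fence, 45 mm wide (x) by 240 mm long (y) by 20 mm thick, about 0.12 kg; origin at the centre of its underside, which lies on the board's top at z = 18 mm. It starts 6 to 14 mm off the fence, slightly askew, its end 30 to 70 mm short of where it will meet the stop.
- batten_end (a point): Centre of the batten's +y end face, which is to butt against the stop.
- fence_edge_stop (a point): Corner of the batten on the fence side (+x) at the stop end (+y), at mid-thickness.
- fence_edge_saw (a point): Corner of the batten on the fence side (+x) at the other end (-y), at mid-thickness.
- offcut: Loose short pine offcut, 45 x 62 x 20 mm, lying on the front left of the board; leave alone. Origin at the centre of its underside.
- tenon_saw: Tenon saw lying flat on the bench beyond the board, about 360 mm long, 85 mm wide, 22 mm high; leave alone. Origin near the middle of its length.
- carving_shears: Electric carpet shears with black handle lying beyond the board's left part, about 310 mm long and 46 mm high; leave alone. Origin at the gear housing.
- yarn_cone: Cone of mustard wool standing at the board's left end, 100 mm wide and 155 mm high; leave alone. Origin at the centre of its underside.
There are look-alikes about, which are no part of the job. Leave any black or red look-alike of the batten alone.

How it is judged:
By the outcome, as a careful person would: the job done as asked, in the order asked, and still so for the second after the job is handed in, with the robot touching nothing.
It also fails if it takes over 61 s, if anything falls off the work surface, if the arm or the gripper's body presses on something with over 40 N, if the wrist force passes 120 N, or if a joint passes its speed limit or range.

## Robot

A 6-joint arm with a two-finger parallel gripper is mounted at the origin on the work surface. World frame = base frame: x ahead of the robot, y to its left, z up, the work surface at z = 0. Lengths are in mm, angles in rad, forces in N, time in s.
With the tool pointing down it reaches from about 300 to 875 mm from the base axis. Payload 6.4 kg.
Tool frame: the origin (TCP) lies midway between the tips of the shut fingers; the grasp point (between the pads) lies ctrl.grip_depth behind it (ctrl.grip_depth is the distance from the TCP to the grasp point, in mm); z points along the fingers, y is the line along which they close (so a half turn about z gives the same grasp; the last joint's range is limited). The gripper opens to 85 mm and grips with 20 to 120 N. Pads are 22 mm wide; open, the fingers measure 114 mm over their backs; the gripper's body (76 mm by 85 mm) begins 54 mm behind the grasp point. The pads swing forward as they close: fully open they stand 13 mm farther back than shut.
Start: joints at [-1.387, 0.181, 1.607, -0, 1.354, -0.206], TCP at [218.519, -531.874, 195.088] pointing down, gripper open.
Joint ranges: [-2.99, 2.99], [-0.89, 2.07], [0.3, 2.58], [-1.14, 4.28], [0, 2.63], [-3.12, 3.12]. Speed limits (rad/s): [2.57, 2.57, 3.01, 3.14, 3.14, 3.14].

## Interface

Orientations are given as [roll, pitch, yaw] about the fixed x, y, z axes, in that order (R = Rz(yaw) Ry(pitch) Rx(roll)).
In Python, from rig import ctrl gives the robot as it stands.
- The arm moves only by the tool carry_out, never from a script. Its argument "increments" is a list of rows, each a list of 6 numbers: the shift along the tool's x, y, z in units of 25 cm (1.0 is 25 cm), then the turn, a rotation vector about the tool's x, y, z in units of 120 degrees (1.0 is 120 degrees). In form: [[dx, dy, dz, wx, wy, wz], ...]. A call has 1 to 20 rows; each row is the pose to reach, as a shift and turn from the pose commanded when the call began, along the tool's axes at that moment; what a row does not reach only later rows make up. A row lasts 1/8 s, in which the tool goes at most 62.5 mm and 10.7 degrees, less where a joint would pass 70% of its speed; a pose out of reach is approached as far as the arm can. A call with a number of a shift or a turn outside -1 to 1 is refused whole. A call with a gripper value outside its range is refused whole. "gripper" is the closure, from 0 (fully open) to 1 (shut), set as the call begins (left out, the last holds). The fingers move at their own pace and stop on an object; the grip force is fixed at half the most. Time passes only in rows, so rows that repeat a pose let the fingers close. It gives the time, the measured TCP pose, the force, the opening and the grip force at its end, in the units of the state.
- ctrl.sense(): the state, without advancing time (a new reading comes with each control period).
- ctrl.read_camera(name): name is "scene" or "side" or "wrist"; returns the picture (420x560x3 uint8, red, green, blue); there is no depth.
- ctrl.camera_params(name): a dict with "fov_y" (degrees; the focal length in pixels is half the picture's height over the tangent of half this angle, whatever the lens; pixels are square), "cx", "cy" (the principal point, pixels), "R" (3x3) and "t" (3): a world point X has camera coordinates R X + t; the wrist camera has in their place "T_tool_cam" (4x4, takes a point from camera to tool coordinates, whose origin is the TCP and whose axes are the flange's). Camera axes: x right, y down, z forward; pixel columns grow to the right and rows downward; lengths in mm; the calibration is good to about 2 mm. The wrist camera is an equidistant fisheye: a pixel r from the principal point sees the ray r / f radians off the axis. A picture is of the moment at which its call begins: read the wrist's pose just before it. camera_params takes no time and is no camera call.
- ctrl.finish_job(): hands the job in; it is judged then, once.
The state is a dict: "time": time; "joints": joint angles; "qd": joint speeds; "joint_torque": joint torques, N m; "tcp_pos": TCP position; "tool_rot": TCP orientation; "contact_force": force on the tool from outside, world axes, zero at the start; "wrist_torque": the same for the moment, N m; "gripper_width": finger opening in mm; "grip_force": force on a finger pad.
Only numpy, scipy, OpenCV 4.12 (cv2) and the standard library are available. Lean on these libraries where they do the work, as an engineer would, in place of code of your own. Each camera call takes 0.05 s, during which the arm holds its last target. There are 200 camera calls.

## Working session

There is one attempt and no reset: what is moved stays moved. The work goes in short steps, Python scripts to look and compute and a tool call to move; the robot and the scene stay as the last step left them, time stands still between calls to the robot, and variables do not carry over. Pictures are saved under pics/ and viewed, at most 10 in all, crops included, and the job is handed in when it is done.

Besides the shell and the picture viewer there is one more tool, called after "Request:" in YAML: its name, and indented under it one key for each argument. carry_out: Moves the arm, as the interface text tells. Shifts and turns lie within -1 to 1; 1 stands for 25 cm of shift or 120 degrees of turn. Its arguments: {"type":"object","properties":{"increments":{"type":"array","items":{"type":"array","items":{"type":"number"}}},"gripper":{"type":"number"}},"required":["increments"]}

```bash
ls; mkdir -p pics; python3 - <<'E'
from rig import ctrl
import cv2,numpy as np
s=ctrl.sense();print({k:np.round(v,3) for k,v in s.items()},ctrl.grip_depth)
for n in("scene","side","wrist"):
    cv2.imwrite(f"pics/{n}0.png",ctrl.read_camera(n)[:,:,::-1]);print(n,ctrl.camera_params(n))
a=[cv2.imread(f"pics/{n}0.png") for n in("scene","side")]
E
```

```text
pics
{'time': np.float64(0.0), 'joints': array([-1.387,  0.182,  1.608, -0.   ,  1.354, -0.206]), 'qd': array([-0.001,  0.001,  0.   ,  0.001,  0.   ,  0.   ]), 'joint_torque': array([ 1.0000e-03, -4.4487e+01, -3.5134e+01, -0.0000e+00,  9.0000e-03,
       -0.0000e+00]), 'tcp_pos': array([ 218.39 , -531.267,  194.211]), 'tool_rot': array([-3.14, -0.  ,  0.39]), 'contact_force': array([ 0.699,  0.53 , -0.029]), 'wrist_torque': array([-0.006, -0.039, -0.038]), 'grip_force': np.float64(0.0), 'gripper_width': np.float64(85.241)} 18.700000000000003
scene {'fov_y': 43.78653045800073, 'cx': 282.3080165078053, 'cy': 204.82238636732637, 'R': array([[-0.5703837 ,  0.82136762,  0.00420385],
       [ 0.46521751,  0.3272713 , -0.82247563],
       [-0.67693065, -0.46717099, -0.56878481]]), 't': array([ 220.55999519, -171.50875131, 1974.38156176])}
side {'fov_y': 57.853615515157756, 'cx': 278.6740044720415, 'cy': 216.10319966475598, 'R': array([[-0.96210924, -0.27230748, -0.01394422],
       [-0.14280207,  0.5467907 , -0.82500152],
       [ 0.23227865, -0.79175032, -0.56495846]]), 't': array([482.58327558, 103.77663753, 973.84898969])}
wrist {'fov_y': 65.70646984690485, 'cx': 281.1870792410244, 'cy': 210.79602595632457, 'T_tool_cam': array([[ 7.37088099e-04, -9.59491027e-01, -2.81738221e-01,
         7.15354468e+01],
       [ 9.99999203e-01,  4.18457913e-04,  1.19110889e-03,
        -4.41560741e-02],
       [-1.02496270e-03, -2.81738874e-01,  9.59490571e-01,
        -1.79393357e+02],
       [ 0.00000000e+00,  0.00000000e+00,  0.00000000e+00,
         1.00000000e+00]])}
```

View pics/scene0.png

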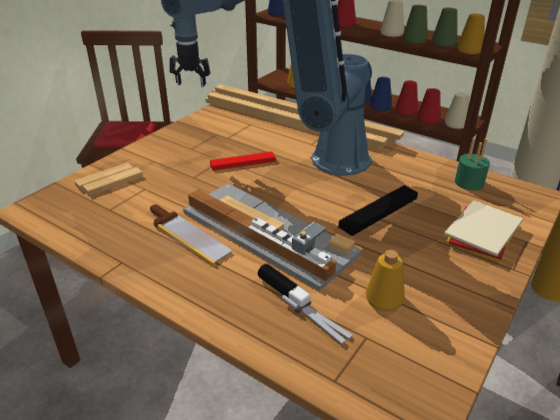

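View pics/side0.png

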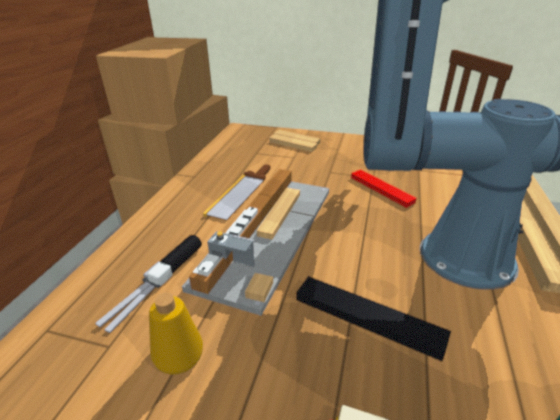

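The scene view shows the board across (185-360,185-285) with the stop near (310,238). In the side view the board's front edge runs from (328,187) to (263,307), the stop is at (230,245), the batten at (280,212) and the offcut at (260,287).

```bash
cat > h.py <<'E'
from rig import ctrl
import cv2,numpy as np
from scipy.spatial.transform import Rotation as Ro
def ray(n,px,s=None):
    p=ctrl.camera_params(n);f=210/np.tan(np.radians(p['fov_y']/2))
    px=np.atleast_2d(np.array(px,float));u=(px-[p['cx'],p['cy']])/f
    if n!='wrist':
        d=np.c_[u,np.ones(len(u))]@p['R'];c=-p['R'].T@p['t'];return c,d
    r=np.linalg.norm(u,axis=1,keepdims=True)+1e-9
    d=np.c_[u/r*np.sin(r),np.cos(r)];T=p['T_tool_cam'];R=Ro.from_euler('xyz',s['tool_rot']).as_matrix()
    return R@T[:3,3]+s['tcp_pos'],d@T[:3,:3].T@R.T
def onz(n,px,z,s=None):
    c,d=ray(n,px,s);return c+d*((z-c[2])/d[:,2])[:,None]
def proj(n,X,s=None):
    p=ctrl.camera_params(n);f=210/np.tan(np.radians(p['fov_y']/2));X=np.atleast_2d(X)
    if n!='wrist':
        q=X@p['R'].T+p['t'];return q[:,:2]/q[:,2:]*f+[p['cx'],p['cy']]
    T=p['T_tool_cam'];R=Ro.from_euler('xyz',s['tool_rot']).as_matrix()
    q=((X-s['tcp_pos'])@R-T[:3,3])@T[:3,:3]
    r=np.linalg.norm(q[:,:2],axis=1,keepdims=True);th=np.arctan2(r,q[:,2:]);return q[:,:2]/r*th*f+[p['cx'],p['cy']]
def board(o,yaw,P):
    c,s=np.cos(yaw),np.sin(yaw);P=np.atleast_2d(np.array(P,float));return P@np.array([[c,s,0],[-s,c,0],[0,0,1]])+[o[0],o[1],0]
E
python3 - <<'E'
from h import *
print(onz('side',[[328,187],[263,307],[188,288]],18).round())
a=cv2.imread('pics/scene0.png')[170:300,170:370];b=cv2.imread('pics/side0.png')[160:320,170:340]
a=cv2.resize(a,None,fx=3,fy=3,interpolation=3);b=cv2.resize(b,None,fx=3,fy=3,interpolation=3)
cv2.imwrite('pics/c1.png',a);cv2.imwrite('pics/c2.png',b)
E
```

```text
[[ 400. -232.   18.]
 [ 448.  313.   18.]
 [ 631.  303.   18.]]
```

View pics/c2.png

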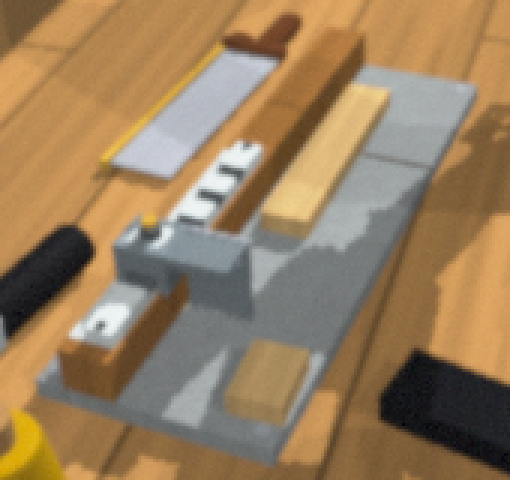

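The crop shows the stop between the fourth and fifth notches, the batten before the fence and the offcut at the front left. Board: yaw is about -0.09 and the origin about (526,57). Its front edge measures 547 mm, which matches the given 550. Next I move above it for a wrist view.

Request:
carry_out:
  increments:
    - [0.92, -1.0, -0.14, 0, 0, 0.228]
    - [0.92, -1.0, -0.14, 0, 0, 0.228]
    - [0.92, -1.0, -0.14, 0, 0, 0.228]
    - [0.92, -1.0, -0.14, 0, 0, 0.228]
    - [0.92, -1.0, -0.14, 0, 0, 0.228]
    - [0.92, -1.0, -0.14, 0, 0, 0.228]
    - [0.92, -1.0, -0.14, 0, 0, 0.228]
    - [0.92, -1.0, -0.14, 0, 0, 0.228]
  gripper: 1

```text
time: 1.15
tcp_pos: [336.1, -213.7, 230.0]
tool_rot: [3.141, 0.0, -0.088]
contact_force: [0.1, -0.2, -0.3]
gripper_width: -0.2
grip_force: 0.0
```

Request:
carry_out:
  increments:
    - [0.28, -1.0, 0, 0, 0, 0]
    - [0.28, -1.0, 0, 0, 0, 0]
    - [0.28, -1.0, 0, 0, 0, 0]
    - [0.28, -1.0, 0, 0, 0, 0]
    - [0.28, -1.0, 0, 0, 0, 0]
    - [0.28, -1.0, 0, 0, 0, 0]
    - [0.28, -1.0, 0, 0, 0, 0]
    - [0.28, -1.0, 0, 0, 0, 0]

```text
time: 2.15
tcp_pos: [427.8, 28.1, 230.1]
tool_rot: [3.141, 0.0, -0.091]
contact_force: [0.5, -0.2, -0.6]
gripper_width: 0.0
grip_force: 0.0
```

```bash
python3 - <<'E'
from h import *
s=ctrl.sense();print(s['time'],s['tcp_pos'],s['tool_rot'],s['joints'].round(2))
im=ctrl.read_camera('wrist');cv2.imwrite('pics/w1.png',im[:,:,::-1]);np.save('w1.npy',np.r_[s['tcp_pos'],s['tool_rot']])
E
```

```text
2.15 [427.82157523  28.08301566 230.06741268] [ 3.14131428e+00  3.54970538e-05 -9.06882541e-02] [-0.21 -0.19  1.91 -0.    1.43  1.45]
```

View pics/w1.png

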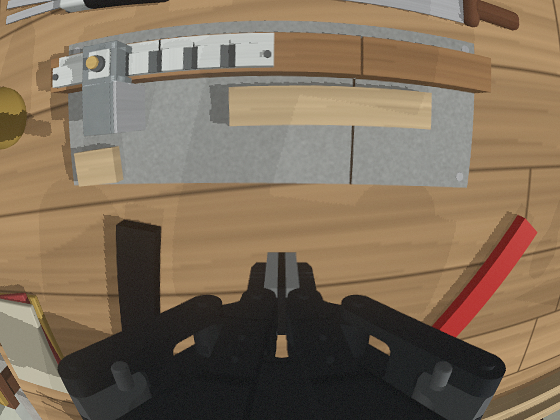

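The wrist view shows the board at (70-475,30-187), the kerf crossing at (351,185)-(362,40), the brass head at (95,63), the batten at (228-432,88-129) and the offcut at (98,167).

```bash
python3 - <<'E'
from h import *
v=np.load('w1.npy');s=dict(tcp_pos=v[:3],tool_rot=v[3:])
im=cv2.imread('pics/w1.png')
P=lambda px,z:print(px,z,onz('wrist',px,z,s).round(1).tolist())
P([[468,187],[75,187]],18);P([[351.5,184],[354,133]],18);P([[362,38],[363,76]],58)
c=onz('wrist',[[468,187],[75,187]],18,s);d=c[1]-c[0];print(np.linalg.norm(d),-np.arctan2(d[0],d[1]))
hsv=cv2.cvtColor(im,cv2.COLOR_BGR2HSV)
m=cv2.inRange(hsv[75:140,215:445],(8,40,150),(25,150,255))
m=cv2.morphologyEx(m,cv2.MORPH_OPEN,np.ones((3,3)))
n,l,st,ce=cv2.connectedComponentsWithStats(m);print(st)
cv2.imwrite('pics/z.png',cv2.resize(np.vstack([im[20:200,50:310],im[20:200,240:500]]),None,fx=2.2,fy=1.6*1.0,interpolation=3)[:590])
b=hsv[45:85,75:115];mb=cv2.inRange(b,(15,120,120),(30,255,255));ys,xs=np.nonzero(mb);print('brass',xs.mean()+75,ys.mean()+45,len(xs));P([[xs.mean()+75,ys.mean()+45]],115)
E
```

```text
[[468, 187], [75, 187]] 18 [[395.6, -229.2, 18.0], [446.3, 320.0, 18.0]]
[[351.5, 184], [354, 133]] 18 [[411.5, -59.0, 18.0], [474.7, -65.4, 18.0]]
[[362, 38], [363, 76]] 58 [[583.1, -74.4, 58.0], [539.7, -71.3, 58.0]]
551.5749525163238 -0.09205574611080684
[[   0    0  230   65 7071]
 [ 184    0    3    2    6]
 [ 220    2   10    6   56]
 [  14   11  203   43 7817]]
brass 92.57142857142857 62.542857142857144 35
[[np.float64(92.57142857142857), np.float64(62.542857142857144)]] 115 [[583.5, 202.5, 115.0]]
```

View pics/z.png

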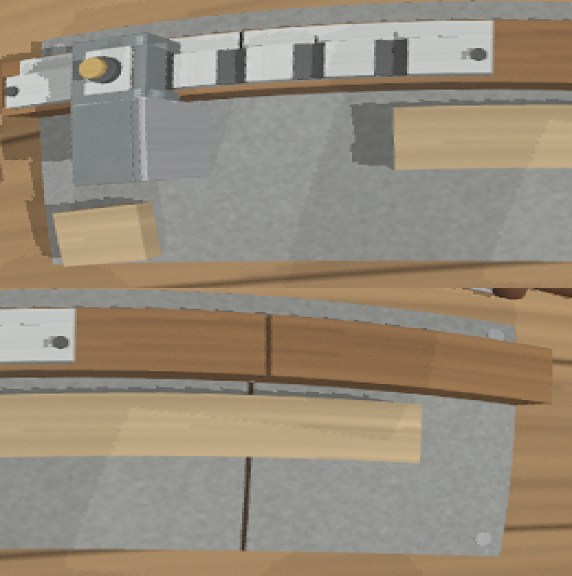

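Request:
carry_out:
  increments:
    - [0.55, -0.93, 0.1, 0, 0, -0.75]
    - [0.55, -0.93, 0.1, 0, 0, -0.75]
    - [0.55, -0.93, 0.1, 0, 0, -0.75]
    - [0.55, -0.93, 0.1, 0, 0, -0.75]
    - [0.55, -0.93, 0.1, 0, 0, -0.75]
    - [0.55, -0.93, 0.1, 0, 0, -0.75]
    - [0.55, -0.93, 0.1, 0, 0, -0.75]
    - [0.55, -0.93, 0.1, 0, 0, -0.75]
    - [0.55, -0.93, 0.1, 0, 0, -0.75]
    - [0.55, -0.93, 0.1, 0, 0, -0.75]
    - [0.55, -0.93, 0.1, 0, 0, -0.75]

```text
time: 3.58
tcp_pos: [585.4, 248.7, 205.1]
tool_rot: [3.142, 0.0, 1.481]
contact_force: [0.1, 0.2, -0.5]
gripper_width: 0.1
grip_force: 0.0
```

```bash
cat >> h.py <<'E'
O=np.array([522.8,61.0]);YAW=-0.0915
def tob(X):
    X=np.atleast_2d(X);c,s=np.cos(YAW),np.sin(YAW);q=X[:,:2]-O;return np.c_[q@[c,s],q@[-s,c],X[:,2]]
def st():
    s=ctrl.sense();R=Ro.from_euler('z',-YAW).as_matrix()
    print('t',round(float(s['time']),2),'B',tob(s['tcp_pos']).round(1),'rot',s['tool_rot'].round(3),'F',(R@s['contact_force']).round(1));return s
E
python3 - <<'E'
from h import *
v=np.load('w1.npy');w=dict(tcp_pos=v[:3],tool_rot=v[3:])
print('batten',tob(onz('wrist',[[229,87.5],[228,125.5],[432,92],[431,129]],38,w)).round(1))
print('cone',tob(onz('scene',[[387,293]],0)).round(),tob(onz('scene',[[391,255]],155)).round())
s=st();print(s['joints'].round(2))
im=ctrl.read_camera('wrist');cv2.imwrite('pics/w2.png',im[:,:,::-1])
E
```

```text
batten [[  15.7   17.5   38. ]
 [ -28.1   19.1   38. ]
 [  20.1 -223.    38. ]
 [ -25.5 -223.4   38. ]]
cone [[ -6. 394.   0.]] [[ 24. 402. 155.]]
t 3.58 B [[ 45.2 192.6 205.1]] rot [3.142 0.    1.481] F [ 0.1  0.2 -0.5]
[ 0.22  0.31  1.43 -0.    1.4   0.31]
```

View pics/w2.png

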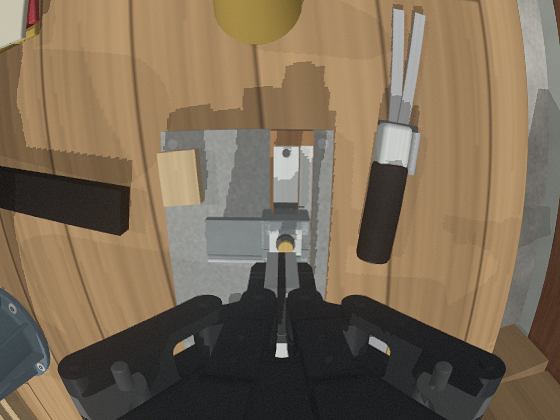

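The wrist view from the outer side shows the brass head at (286,244), the carriage's outer edge at row ~211, the offcut at (180,178), and the cone and shears well clear.

```bash
python3 - <<'E'
from h import *
s=st()
print(tob(onz('wrist',[[286,243]],115,s)).round(1),tob(onz('wrist',[[290,211]],99,s)).round(1),tob(onz('wrist',[[283,207]],77,s)).round(1))
E
```

```text
t 3.62 B [[ 45.2 192.7 205.1]] rot [-3.142  0.     1.481] F [-0.2  0.4 -0.3]
[[ 49.6 155.  115. ]] [[ 53.3 180.1  99. ]] [[ 47.  177.7  77. ]]
```

```bash
python3 - <<'E'
from h import *
v=np.load('w1.npy');w=dict(tcp_pos=v[:3],tool_rot=v[3:]);s=st()
T=lambda n,px,z,q:tob(onz('wrist',px,z,q)).round(1).tolist()
print('w1 rail ends',T(0,[[52,74],[274.5,48]],72,w),'face',T(0,[[83.5,58]],99,w))
print('w2 rail end',T(0,[[292,147]],72,s),'board',T(0,[[162,132],[334,130]],18,s))
B=lambda P:board(O,YAW,P)
print('pred w2: face top 168/178,notch5 edges, brass146/155',proj('wrist',B([[46,168,99],[46,178,99],[46,180,72],[46,164,72],[46,146,115],[46,155,115]]),s).round(1))
im=cv2.imread('pics/w2.png')
cv2.imwrite('pics/z2.png',cv2.resize(im[120:270,200:350],None,fx=3.9,fy=3.9,interpolation=3))
E
```

```text
t 3.62 B [[ 45.2 192.7 205.1]] rot [-3.142  0.     1.481] F [-0.2  0.4 -0.3]
w1 rail ends [[53.8, 237.7, 72.0], [53.5, -34.5, 72.0]] face [[58.1, 169.5, 99.0]]
w2 rail end [[55.5, 236.1, 72.0]] board [[-94.1, 252.0, 18.0], [104.5, 251.4, 18.0]]
pred w2: face top 168/178,notch5 edges, brass146/155 [[281.9 223.5]
 [282.  213.2]
 [281.9 203.4]
 [281.9 218.7]
 [281.9 252.2]
 [281.9 243. ]]
```

View pics/z2.png

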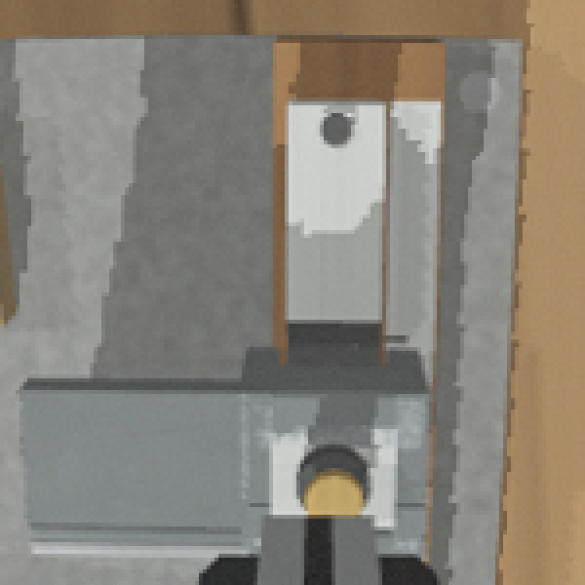

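Request:
carry_out:
  increments:
    - [0, 0, 0.15, 0, 0, 0]
    - [0, 0, 0.3, 0, 0, 0]
    - [0, 0, 0.42, 0, 0, 0]
    - [0, 0, 0.476, 0, 0, 0]
    - [0, 0, 0.476, 0, 0, 0]
    - [0, 0, 0.476, 0, 0, 0]

```text
time: 4.38
tcp_pos: [586.4, 249.5, 87.7]
tool_rot: [3.139, -0.001, 1.483]
contact_force: [-0.1, 0.5, 0.4]
gripper_width: 0.1
grip_force: 0.0
```

Request:
carry_out:
  increments:
    - [-0.01, 0, 0, 0, 0, 0]
    - [-0.02, 0, 0, 0, 0, 0]
    - [-0.03, 0, 0, 0, 0, 0]
    - [-0.04, 0, 0, 0, 0, 0]
    - [-0.05, 0, 0, 0, 0, 0]
    - [-0.06, 0, 0, 0, 0, 0]
    - [-0.07, 0, 0, 0, 0, 0]
    - [-0.08, 0, 0, 0, 0, 0]

```text
time: 5.38
tcp_pos: [583.5, 229.1, 86.1]
tool_rot: [-3.142, 0.0, 1.483]
contact_force: [0.1, 0.5, 0.3]
gripper_width: 0.4
grip_force: 0.0
```

```bash
python3 -c "
from h import *
st()"
```

```text
t 5.38 B [[ 45.1 173.   86.1]] rot [-3.142  0.     1.483] F [0.1 0.5 0.3]
```

Request:
carry_out:
  increments:
    - [-0.01, 0, 0, 0, 0, 0]
    - [-0.02, 0, 0, 0, 0, 0]
    - [-0.025, 0, 0, 0, 0, 0]

```text
time: 5.75
tcp_pos: [582.9, 222.9, 86.1]
tool_rot: [3.142, 0.0, 1.483]
contact_force: [0.1, -0.2, -0.3]
gripper_width: 0.1
grip_force: 0.0
```

Request:
carry_out:
  increments:
    - [-0.01, 0, 0, 0, 0, 0]
    - [-0.02, 0, 0, 0, 0, 0]

```text
time: 6.0
tcp_pos: [582.5, 218.0, 86.1]
tool_rot: [-3.142, 0.0, 1.483]
contact_force: [0.1, -0.4, -0.3]
gripper_width: 0.0
grip_force: 0.0
```

```bash
python3 - <<'E'
from h import *
st();ims=[]
for n,(a,b,c,d) in dict(scene=(210,290,270,350),side=(220,300,180,260)).items():
    im=ctrl.read_camera(n)[:,:,::-1];ims.append(cv2.resize(im[a:b,c:d],(390,390),interpolation=3))
cv2.imwrite('pics/p1.png',np.hstack(ims))
E
```

```text
t 6.0 B [[ 45.1 161.8  86.1]] rot [-3.142  0.     1.483] F [ 0.1 -0.4 -0.3]
```

View pics/p1.png

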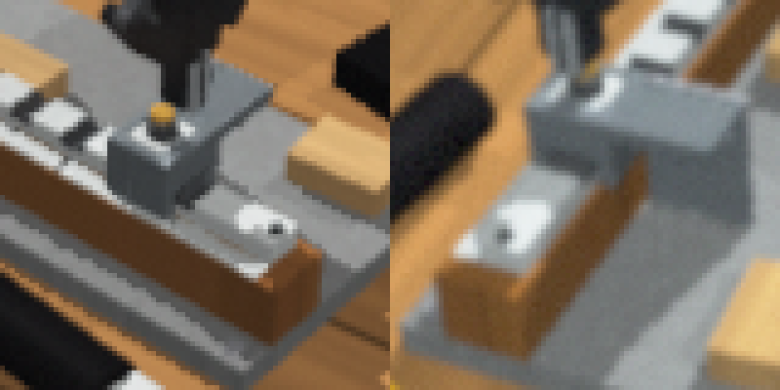

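The scene half shows the fingers behind the brass head, which is at crop (163,110), rather than outside the carriage. That contradicts the poses, so I check both with projections.

```bash
python3 - <<'E'
from h import *
s=st()
for n,o,k in(('scene',(270,210),0),('side',(180,220),390)):
    print(n,'tcp',((proj(n,s['tcp_pos'])-o)*4.875+[k,0]).round())
    for q in(126,136):print(q,((proj(n,board(O,YAW,[[46,12+q,115],[46,34+q,99],[46,34+q,75],[46,235,72]]))-o)*4.875+[k,0]).round().tolist())
a,da=ray('scene',[303.4,232.6]);b,db=ray('side',[221,236])
x=np.linalg.lstsq(np.c_[da[0],-db[0]],b-a,rcond=None)[0];print('brass',a+da[0]*x[0],b+db[0]*x[1],tob(a+da[0]*x[0]))
E
```

```text
t 6.1 B [[ 45.1 161.6  86.1]] rot [-3.142  0.     1.483] F [-0.6 -0.2 -0.3]
scene tcp [[180. 153.]]
126 [[148.0, 96.0], [178.0, 134.0], [177.0, 168.0], [284.0, 228.0]]
136 [[162.0, 103.0], [192.0, 142.0], [191.0, 175.0], [284.0, 228.0]]
side tcp [[582. 124.]]
126 [[598.0, 48.0], [580.0, 101.0], [585.0, 140.0], [506.0, 244.0]]
136 [[588.0, 60.0], [569.0, 113.0], [575.0, 152.0], [506.0, 244.0]]
brass [580.36464286 203.93103323 108.83701   ] [581.1974678  206.72758936 106.01591975] [[ 44.26388995 147.59294162 108.83701   ]]
```

```bash
python3 -c "
from h import *
for n in('scene','side'):cv2.imwrite(f'pics/{n}1.png',ctrl.read_camera(n)[:,:,::-1])"
```

Request:
carry_out:
  increments:
    - [0.07, 0, 0, 0, 0, 0]
    - [0.14, 0, 0, 0, 0, 0]
    - [0.14, 0, 0, 0, 0, 0]
    - [0.14, 0, 0, 0, 0, 0]

```text
time: 6.7
tcp_pos: [585.3, 253.4, 85.9]
tool_rot: [-3.141, 0.0, 1.484]
contact_force: [-0.9, -0.4, 0.1]
gripper_width: 0.1
grip_force: 0.0
```

```bash
python3 - <<'E'
from h import *
s=st();out=[]
for n,(a,b,c,d) in dict(scene=(200,280,270,350),side=(200,280,170,250)).items():
    im=ctrl.read_camera(n)[:,:,::-1];cv2.imwrite(f'pics/{n}2.png',im);o=cv2.imread(f'pics/{n}1.png')
    t=cv2.resize(im[a:b,c:d],(390,390),interpolation=3);out.append(t)
    for z in(86,121):print(n,z,((proj(n,[[*s['tcp_pos'][:2],z]])-(c,a))*4.875).round())
cv2.imwrite('pics/p2.png',np.hstack(out))
E
```

```text
t 6.7 B [[ 44.7 197.3  85.9]] rot [-3.141  0.     1.484] F [-0.9 -0.5  0.1]
scene 86 [[232. 227.]]
scene 121 [[235. 178.]]
side 86 [[205. 267.]]
side 121 [[197. 208.]]
```

View pics/p2.png

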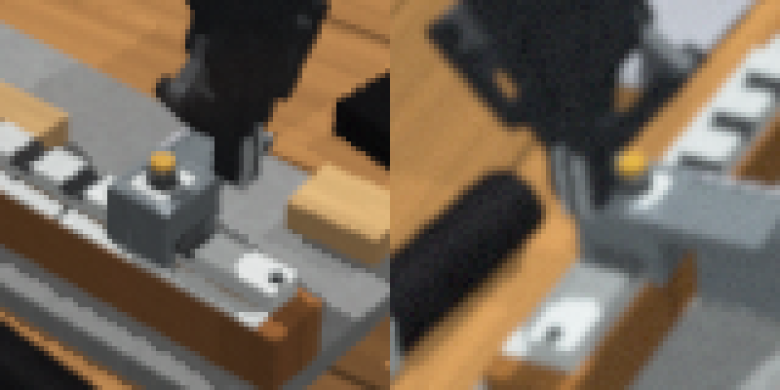

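Both views put the fingertips at z≈121 (scene crop (235,180), side crop (200,205)), with x and y agreeing. The real tips are therefore about 35 mm above the reported TCP, which the first wrist view (tip row 253) also supports. I'll go 36 mm lower.

Request:
carry_out:
  increments:
    - [0, 0, 0.07, 0, 0, 0]
    - [0, 0, 0.145, 0, 0, 0]
    - [0, 0, 0.145, 0, 0, 0]
    - [0, 0, 0.145, 0, 0, 0]

```text
time: 7.3
tcp_pos: [585.4, 252.8, 49.4]
tool_rot: [-3.141, 0.0, 1.483]
contact_force: [-0.6, 0.7, 0.5]
gripper_width: -0.3
grip_force: 0.0
```

Request:
carry_out:
  increments:
    - [-0.02, 0, 0, 0, 0, 0]
    - [-0.04, 0, 0, 0, 0, 0]
    - [-0.06, 0, 0, 0, 0, 0]
    - [-0.07, 0, 0, 0, 0, 0]
    - [-0.08, 0, 0, 0, 0, 0]

```text
time: 7.92
tcp_pos: [584.3, 234.8, 50.4]
tool_rot: [3.14, -0.004, 1.483]
contact_force: [1.3, 6.9, -1.0]
gripper_width: -0.0
grip_force: 3.3
```

Request:
carry_out:
  increments:
    - [-0.01, 0, 0, 0, 0, 0]
    - [-0.02, 0, 0, 0, 0, 0]

```text
time: 8.18
tcp_pos: [583.8, 229.8, 50.4]
tool_rot: [3.14, -0.003, 1.483]
contact_force: [0.1, 6.4, -0.5]
gripper_width: -0.2
grip_force: 3.2
```

```bash
python3 -c "
from h import *
st()"
```

```text
t 8.18 B [[ 45.3 173.7  50.4]] rot [ 3.140e+00 -3.000e-03  1.483e+00] F [-0.5  6.4 -0.5]
```

Request:
carry_out:
  increments:
    - [-0.01, 0, 0, 0, 0, 0]
    - [-0.02, 0, 0, 0, 0, 0]

```text
time: 8.43
tcp_pos: [583.1, 223.0, 50.1]
tool_rot: [3.141, -0.0, 1.483]
contact_force: [0.2, 7.5, 2.4]
gripper_width: 0.3
grip_force: 4.1
```

Request:
carry_out:
  increments:
    - [-0.01, 0, 0, 0, 0, 0]
    - [-0.02, 0, 0, 0, 0, 0]

```text
time: 8.68
tcp_pos: [583.1, 222.4, 50.3]
tool_rot: [3.14, -0.008, 1.482]
contact_force: [3.1, 23.8, -3.4]
gripper_width: -0.0
grip_force: 12.0
```

```bash
python3 - <<'E'
from h import *
s=st()
im=ctrl.read_camera('scene')
a=cv2.cvtColor(im,cv2.COLOR_RGB2HSV)[215:260,280:330];m=cv2.inRange(a,(18,150,100),(30,255,255));y,x=np.nonzero(m);print(x.mean()+280,y.mean()+215,len(x))
o=cv2.cvtColor(cv2.imread('pics/scene2.png'),cv2.COLOR_BGR2HSV)[215:260,280:330];m=cv2.inRange(o,(18,150,100),(30,255,255));y,x=np.nonzero(m);print(x.mean()+280,y.mean()+215,len(x))
for q in range(80,137,14):print(q,proj('scene',board(O,YAW,[[46,12+q,115]])).round(1))
E
```

```text
t 8.68 B [[ 45.3 166.3  50.3]] rot [ 3.14  -0.008  1.482] F [ 0.9 23.9 -3.4]
297.6666666666667 232.33333333333334 6
302.6363636363636 232.9090909090909 11
80 [[287.3 223.2]]
94 [[291.2 225.1]]
108 [[295.2 227.1]]
122 [[299.2 229.1]]
136 [[303.2 231.2]]
```

The push has risen to 24 N at TCP y=166, and the brass head has moved about 17 mm, so the stop sits in the fourth notch. I push on through it.

Request:
carry_out:
  increments:
    - [-0.006, 0, 0, 0, 0, 0]
    - [-0.012, 0, 0, 0, 0, 0]

```text
time: 8.98
tcp_pos: [583.0, 221.8, 50.4]
tool_rot: [3.139, -0.011, 1.483]
contact_force: [3.9, 29.3, -5.6]
gripper_width: -0.2
grip_force: 14.4
```

```bash
python3 -c "
from h import *
s=st();print(s['grip_force'],s['joint_torque'].round(1))"
```

```text
t 8.97 B [[ 45.2 165.6  50.4]] rot [ 3.139 -0.011  1.483] F [ 1.2 29.6 -5.6]
14.3774244634551 [-15.8 -54.  -27.4  -7.7   2.8   0. ]
```

Request:
carry_out:
  increments:
    - [-0.006, 0, 0, 0, 0, 0]
    - [-0.006, 0, 0, 0, 0, 0]

```text
time: 9.22
tcp_pos: [582.5, 217.8, 50.3]
tool_rot: [3.14, -0.006, 1.484]
contact_force: [1.9, 16.1, -1.6]
gripper_width: 0.0
grip_force: 7.9
```

```bash
python3 - <<'E'
from h import *
s=st();out=[]
for n,(a,b,c,d) in dict(scene=(200,270,260,330),side=(200,270,180,250)).items():
    im=ctrl.read_camera(n)[:,:,::-1]
    out.append(cv2.resize(im[a:b,c:d],(390,390),interpolation=3))
w=ctrl.read_camera('wrist')[:,:,::-1]
cv2.imwrite('pics/w3.png',w)
out=np.vstack([np.hstack(out),cv2.resize(w[140:280,180:400],(780,210)[:2],interpolation=3)])
cv2.imwrite('pics/p3.png',out)
E
```

```text
t 9.22 B [[ 45.1 161.6  50.3]] rot [ 3.14  -0.006  1.484] F [ 0.4 16.2 -1.6]
```

View pics/p3.png

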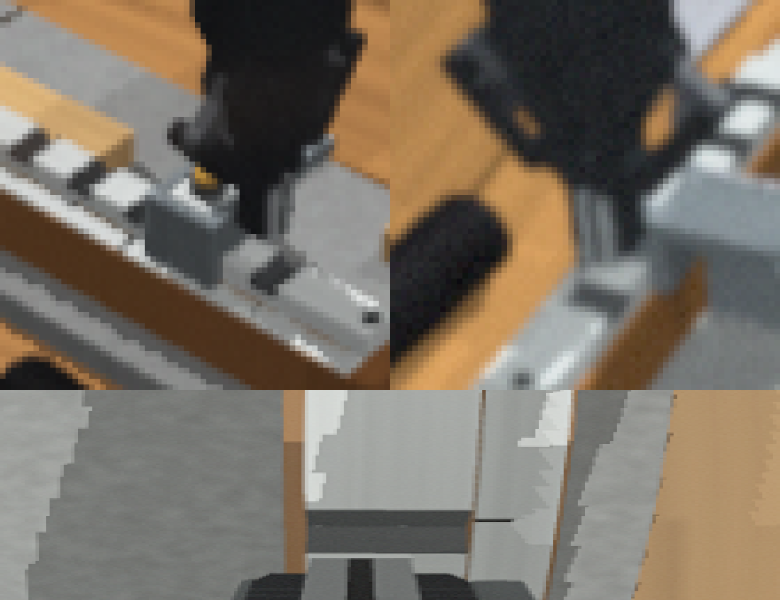

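The fourth notch broke at about 30 N. The crops show the fingers behind the carriage face (scene crop (265,215)), clear of the brass head, and the fifth notch bare behind. I continue towards the middle notch.

Request:
carry_out:
  increments:
    - [-0.008, 0, 0, 0, 0, 0]
    - [-0.016, 0, 0, 0, 0, 0]
    - [-0.024, 0, 0, 0, 0, 0]
    - [-0.032, 0, 0, 0, 0, 0]
    - [-0.04, 0, 0, 0, 0, 0]
    - [-0.048, 0, 0, 0, 0, 0]
    - [-0.056, 0, 0, 0, 0, 0]
    - [-0.064, 0, 0, 0, 0, 0]
    - [-0.072, 0, 0, 0, 0, 0]
    - [-0.08, 0, 0, 0, 0, 0]

```text
time: 10.62
tcp_pos: [580.3, 195.4, 50.2]
tool_rot: [3.141, -0.003, 1.483]
contact_force: [0.0, 6.7, 1.7]
gripper_width: 0.3
grip_force: 3.4
```

Request:
carry_out:
  increments:
    - [-0.006, 0, 0, 0, 0, 0]
    - [-0.012, 0, 0, 0, 0, 0]

```text
time: 10.88
tcp_pos: [579.9, 191.4, 50.1]
tool_rot: [-3.141, -0.001, 1.483]
contact_force: [-0.4, 5.5, 2.2]
gripper_width: -0.0
grip_force: 2.5
```

```bash
cat >> h.py <<'E'
def brass():
    R={}
    for n in('scene','side'):
        im=cv2.cvtColor(ctrl.read_camera(n),cv2.COLOR_RGB2HSV).astype(int)
        c=proj(n,board(O,YAW,[[46,q,112] for q in range(90,160,10)]));x0,y0=c.min(0)-8;x1,y1=c.max(0)+8
        a=im[int(y0):int(y1),int(x0):int(x1)].astype(np.uint8);m=cv2.inRange(a,(18,150,90),(30,255,255));k,l,t,ce=cv2.connectedComponentsWithStats(m)
        R[n]=[(int(t[i,4]),(ce[i]+[int(x0),int(y0)]).round(1).tolist(),tob(onz(n,ce[i]+[int(x0),int(y0)],111)).round(1)[0].tolist()) for i in range(1,k) if t[i,4]>3]
    print(R)
E
python3 -c "
from h import *
st();brass()"
```

```text
t 10.88 B [[ 45.  135.   50.1]] rot [-3.141e+00 -1.000e-03  1.483e+00] F [-0.9  5.4  2.2]
{'scene': [], 'side': []}
```

Request:
carry_out:
  increments:
    - [-0.005, 0, 0, 0, 0, 0]
    - [-0.01, 0, 0, 0, 0, 0]

```text
time: 11.22
tcp_pos: [579.8, 188.8, 50.0]
tool_rot: [3.142, -0.001, 1.483]
contact_force: [-1.0, 4.9, 2.8]
gripper_width: -0.2
grip_force: 2.2
```

Request:
carry_out:
  increments:
    - [-0.003, 0, 0, 0, 0, 0]
    - [-0.006, 0, 0, 0, 0, 0]

```text
time: 11.48
tcp_pos: [579.8, 186.0, 49.7]
tool_rot: [-3.142, 0.001, 1.483]
contact_force: [-0.1, 1.0, -0.5]
gripper_width: 0.2
grip_force: 0.3
```

```bash
python3 -c "
from h import *
st()"
```

```text
t 11.47 B [[ 45.3 129.7  49.7]] rot [-3.142e+00  1.000e-03  1.483e+00] F [-0.2  1.  -0.5]
```

The push fell to about zero at TCP y≈130, so the stop has snapped into the notch. I withdraw, rise, and go in front of the batten.

Request:
carry_out:
  increments:
    - [0.04, 0, 0, 0, 0, 0]
    - [0.08, 0, 0, 0, 0, 0]
    - [0.08, 0, -0.15, 0, 0, 0]
    - [0.08, 0, -0.35, 0, 0, 0]
    - [0.08, 0, -0.5, 0, 0, 0]
    - [0.08, 0, -0.5, 0, 0, 0]

```text
time: 12.22
tcp_pos: [584.1, 207.8, 179.2]
tool_rot: [3.134, -0.002, 1.484]
contact_force: [0.5, -0.2, -0.6]
gripper_width: 0.4
grip_force: 0.0
```

```bash
python3 - <<'E'
from h import *
s=st()
for n in('scene','side'):cv2.imwrite(f'pics/{n}3.png',ctrl.read_camera(n)[:,:,::-1])
brass()
w=ctrl.read_camera('wrist');cv2.imwrite('pics/w4.png',w[:,:,::-1])
h=cv2.cvtColor(w,cv2.COLOR_RGB2HSV);m=cv2.inRange(h[200:300,230:340],(15,110,90),(32,255,255));k,l,t,c=cv2.connectedComponentsWithStats(m);print(t[1:],c[1:]+[230,200])
print(proj('wrist',board(O,YAW,[[46,92,111],[46,114,99]]),s))
h=cv2.cvtColor(cv2.imread('pics/scene0.png'),cv2.COLOR_BGR2HSV)
print([h[y,303].tolist() for y in range(228,242)])
g=w[:,286].astype(int).sum(1);print(g[150:260].tolist())
E
```

```text
t 12.22 B [[ 47.7 151.8 179.2]] rot [ 3.134e+00 -2.000e-03  1.484e+00] F [ 0.5 -0.2 -0.6]
{'scene': [(10, [287.5, 226.0], [51.5, 97.3, 111.0])], 'side': [(15, [230.5, 221.3], [47.4, 95.9, 111.0])]}
[[ 41   1   2   5   6]
 [108   1   1   1   1]
 [ 41   9   2   7   8]
 [107  14   1   2   2]
 [ 42  17   1   1   1]
 [ 42  19   1   1   1]
 [ 41  23   2   4   5]
 [ 41  28   2   1   2]
 [106  29   1   2   2]
 [106  33   1   2   2]
 [ 42  34   1   1   1]
 [104  45   2  10  12]
 [103  60   2  11  13]
 [102  76   2   5   7]
 [102  82   1   1   1]
 [101  91   1   3   3]] [[271.16666667 203.        ]
 [338.         201.        ]
 [271.125      212.        ]
 [337.         214.5       ]
 [272.         217.        ]
 [272.         219.        ]
 [271.6        224.6       ]
 [271.5        228.        ]
 [336.         229.5       ]
 [336.         233.5       ]
 [272.         234.        ]
 [334.16666667 249.16666667]
 [333.23076923 264.46153846]
 [332.28571429 277.71428571]
 [332.         282.        ]
 [331.         292.        ]]
[[278.17518175 276.47548227]
 [278.23593333 247.50236454]]
[[0, 0, 107], [120, 5, 153], [111, 12, 149], [18, 123, 199], [20, 165, 220], [20, 166, 220], [19, 169, 167], [17, 87, 106], [15, 16, 63], [105, 10, 49], [120, 5, 47], [90, 2, 133], [90, 5, 210], [97, 13, 181]]
[604, 608, 608, 608, 608, 603, 608, 605, 605, 603, 605, 606, 602, 616, 555, 288, 301, 312, 310, 311, 305, 312, 265, 229, 237, 240, 236, 228, 231, 234, 237, 210, 381, 582, 620, 611, 606, 614, 607, 610, 612, 606, 597, 600, 602, 603, 597, 597, 607, 515, 457, 463, 473, 473, 468, 473, 467, 481, 436, 281, 194, 190, 194, 204, 190, 205, 219, 227, 221, 238, 222, 229, 230, 217, 219, 251, 447, 474, 469, 468, 476, 472, 471, 471, 467, 467, 314, 241, 247, 254, 247, 249, 249, 254, 246, 296, 305, 303, 300, 301, 300, 300, 290, 325, 334, 329, 327, 330, 314, 335]
```

```bash
python3 - <<'E'
from h import *
s=st()
f=lambda r,z:tob(onz('wrist',[[286,x] for x in r],z,s))[:,1].round(1)
print('notch5',f([164.5,181.7],72),'notch4',f([208.7,226],72),'face base',f([236],75),'face top',f([245,246],99))
E
```

```text
t 12.47 B [[ 43.9 150.3 172.8]] rot [-3.138e+00  1.000e-03  1.483e+00] F [-0.  -0.4 -0.2]
notch5 [181.2 165.9] notch4 [141.3 124.9] face base [116.3] face top [117.3 116.4]
```

Request:
carry_out:
  increments:
    - [-0.2, -0.1, 0, 0, 0, 0]
    - [-0.4, -0.2, 0, 0, 0, 0]
    - [-0.6, -0.3, 0, 0, 0, 0]
    - [-0.8, -0.4, 0, 0, 0, 0]
    - [-1.0, -0.44, 0, 0, 0, 0]
    - [-1.0, -0.44, 0, 0, 0, 0]
    - [-1.0, -0.44, 0, 0, 0, 0]
    - [-1.0, -0.44, 0, 0, 0, 0]

```text
time: 13.48
tcp_pos: [450.0, -31.7, 174.3]
tool_rot: [-3.141, -0.001, 1.485]
contact_force: [0.1, -0.4, -0.4]
gripper_width: -0.1
grip_force: 0.0
```

```bash
cat >> h.py <<'E'
def bat(s,name):
    w=ctrl.read_camera('wrist');cv2.imwrite(f'pics/{name}.png',w[:,:,::-1]);hv=cv2.cvtColor(w,cv2.COLOR_RGB2HSV)
    m=cv2.inRange(hv,(10,50,120),(25,135,255))
    # keep only the region on the board in front of the fence
    q=board(O,YAW,[[-90,-235,38],[-90,110,38],[34,110,38],[34,-235,38]])
    pts=[]
    for i in range(4):
        for t in np.linspace(0,1,20,endpoint=False):pts.append(q[i]*(1-t)+q[(i+1)%4]*t)
    k=np.zeros(m.shape,np.uint8);cv2.fillPoly(k,[proj('wrist',np.array(pts),s).astype(np.int32)],255)
    m=cv2.morphologyEx(m&k,cv2.MORPH_OPEN,np.ones((3,3)));c=max(cv2.findContours(m,0,1)[0],key=cv2.contourArea)[:,0]
    b=tob(onz('wrist',c,38,s))[:,:2].astype(np.float32);r=cv2.minAreaRect(b);print('batten rect',np.round(r[0],1),np.round(r[1],1),round(r[2],2));print(cv2.boxPoints(r).round(1).tolist());return b
E
python3 - <<'E'
from h import *
s=st();b=bat(s,'w5')
E
```

```text
t 13.47 B [[-64.  -98.9 174.3]] rot [-3.141e+00 -1.000e-03  1.485e+00] F [ 0.1 -0.4 -0.4]
batten rect [  -4.7 -102.2] [ 47.4 240.5] 0.64
[[-29.700000762939453, 17.799999237060547], [-27.100000381469727, -222.6999969482422], [20.299999237060547, -222.1999969482422], [17.600000381469727, 18.299999237060547]]
```

Request:
carry_out:
  increments:
    - [0, 0, 0.2, 0, 0, 0]
    - [0, 0, 0.4, 0, 0, 0]
    - [0, 0, 0.6, 0, 0, 0]
    - [0, 0, 0.67, 0, 0, 0]
    - [0, 0, 0.69, 0, 0, 0]
    - [0, 0, 0.7, 0, 0, 0]
    - [0, 0, 0.71, 0, 0, 0]
    - [0, 0, 0.72, 0, 0, 0]

```text
time: 14.52
tcp_pos: [450.8, -32.9, -4.5]
tool_rot: [3.14, 0.0, 1.483]
contact_force: [-0.1, 0.1, -0.5]
gripper_width: 0.1
grip_force: 0.0
```

Request:
carry_out:
  increments:
    - [0, 0.03, 0.006, 0, 0, 0]
    - [0, 0.05, 0.01, 0, 0, 0]
    - [0, 0.06, 0.01, 0, 0, 0]

```text
time: 14.9
tcp_pos: [465.5, -34.2, -7.6]
tool_rot: [3.141, 0.0, 1.483]
contact_force: [-1.0, -0.5, -0.5]
gripper_width: 0.3
grip_force: 0.0
```

```bash
python3 -c "
from h import *
st()"
```

```text
t 14.9 B [[ -48.3 -100.    -7.6]] rot [3.141 0.    1.483] F [-0.9 -0.6 -0.5]
```

Request:
carry_out:
  increments:
    - [0, 0.008, 0, 0, 0, 0]
    - [0, 0.016, 0, 0, 0, 0]
    - [0, 0.024, 0, 0, 0, 0]
    - [0, 0.032, 0, 0, 0, 0]
    - [0, 0.04, 0, 0, 0, 0]
    - [0, 0.048, 0, 0, 0, 0]

```text
time: 15.65
tcp_pos: [476.7, -35.0, -7.8]
tool_rot: [-3.141, -0.0, 1.483]
contact_force: [-1.3, -0.1, 1.8]
gripper_width: 0.3
grip_force: 0.7
```

Request:
carry_out:
  increments:
    - [0, 0.008, 0, 0, 0, 0]
    - [0, 0.012, 0, 0, 0, 0]

```text
time: 15.9
tcp_pos: [480.0, -35.4, -7.7]
tool_rot: [-3.142, -0.0, 1.483]
contact_force: [-2.5, 0.2, 0.4]
gripper_width: -0.1
grip_force: 0.4
```

Request:
carry_out:
  increments:
    - [0, 0.006, 0, 0, 0, 0]
    - [0, 0.012, 0, 0, 0, 0]

```text
time: 16.15
tcp_pos: [483.0, -35.7, -7.7]
tool_rot: [-3.142, 0.0, 1.483]
contact_force: [-1.3, -0.6, 0.1]
gripper_width: 0.1
grip_force: 0.4
```

```bash
python3 -c "
from h import *
s=st();bat(s,'w6')"
```

```text
t 16.15 B [[-30.8 -99.9  -7.7]] rot [-3.142  0.     1.483] F [-1.2 -0.7  0.1]
batten rect [  4.2 -50.6] [ 45.6 137.5] 0.48
[[-19.200000762939453, 18.0], [-18.100000381469727, -119.5], [27.600000381469727, -119.0999984741211], [26.399999618530273, 18.399999618530273]]
```

Request:
carry_out:
  increments:
    - [0, 0.006, 0, 0, 0, 0]
    - [0, 0.012, 0, 0, 0, 0]

```text
time: 16.45
tcp_pos: [485.9, -35.9, -7.7]
tool_rot: [-3.142, -0.0, 1.483]
contact_force: [-0.5, 0.5, -0.5]
gripper_width: 0.2
grip_force: 0.5
```

Request:
carry_out:
  increments:
    - [0, 0.005, 0, 0, 0, 0]
    - [0, 0.008, 0, 0, 0, 0]

```text
time: 16.7
tcp_pos: [487.2, -35.9, -7.8]
tool_rot: [-3.14, -0.0, 1.483]
contact_force: [-4.3, 0.6, 2.5]
gripper_width: -0.1
grip_force: 2.7
```

```bash
python3 -c "
from h import *
s=st()"
```

```text
t 16.7 B [[-26.6 -99.8  -7.8]] rot [-3.14  -0.     1.483] F [-4.3  0.2  2.5]
```

Contact is starting, so I press a little harder to square the batten.

Request:
carry_out:
  increments:
    - [0, 0.005, 0, 0, 0, 0]
    - [0, 0.008, 0, 0, 0, 0]
    - [0, 0.008, 0, 0, 0, 0]

```text
time: 17.08
tcp_pos: [487.4, -35.9, -8.0]
tool_rot: [-3.136, -0.0, 1.484]
contact_force: [-11.3, 0.3, 8.7]
gripper_width: -0.2
grip_force: 6.6
```

```bash
python3 -c "
from h import *
s=st();bat(s,'w7')"
```

```text
t 17.07 B [[-26.4 -99.7  -8. ]] rot [-3.136 -0.     1.484] F [-11.3  -0.7   8.7]
batten rect [  9.  -49.9] [135.7  45.7] 89.68
[[-14.199999809265137, -117.5999984741211], [31.5, -117.9000015258789], [32.20000076293945, 17.799999237060547], [-13.399999618530273, 18.100000381469727]]
```

The batten is flat on the fence: pressed with 11 N it stalled, with its far edge at x≈31 at both visible ends. I go round to its saw end.

Request:
carry_out:
  increments:
    - [0, -0.06, 0, 0, 0, 0]
    - [0, -0.12, -0.1, 0, 0, 0]
    - [0, -0.12, -0.3, 0, 0, 0]
    - [-0.2, -0.05, -0.42, 0, 0, 0]
    - [-0.4, 0.05, -0.42, 0, 0, 0]
    - [-0.6, 0.11, -0.42, 0, 0, 0]
    - [-0.61, 0.11, -0.42, 0, 0, 0]
    - [-0.61, 0.11, -0.42, 0, 0, 0]

```text
time: 18.12
tcp_pos: [503.3, -190.2, 96.9]
tool_rot: [-3.141, -0.001, 1.482]
contact_force: [-0.4, 0.8, 0.6]
gripper_width: 0.2
grip_force: 0.0
```

Request:
carry_out:
  increments:
    - [0, 0, 0.15, 0, 0, 0]
    - [0, 0, 0.3, 0, 0, 0]
    - [0, 0, 0.36, 0, 0, 0]
    - [0, 0, 0.4, 0, 0, 0]
    - [0, 0, 0.42, 0, 0, 0]
    - [0, 0, 0.42, 0, 0, 0]

```text
time: 18.88
tcp_pos: [504.4, -190.8, -7.1]
tool_rot: [3.141, 0.0, 1.483]
contact_force: [0.8, 0.5, 0.3]
gripper_width: 0.1
grip_force: 0.0
```

```bash
python3 -c "
from h import *
s=st();bat(s,'w8')"
```

```text
t 18.88 B [[   4.7 -252.4   -7.1]] rot [3.141 0.    1.483] F [0.7 0.6 0.3]
batten rect [   7.9 -175.5] [94.  45.2] 89.63
[[-15.0, -222.39999389648438], [30.200000762939453, -222.6999969482422], [30.799999237060547, -128.6999969482422], [-14.399999618530273, -128.39999389648438]]
```

Request:
carry_out:
  increments:
    - [0.02, 0, 0, 0, 0, 0]
    - [0.04, 0, 0, 0, 0, 0]
    - [0.055, 0, 0, 0, 0, 0]
    - [0.065, 0, 0, 0, 0, 0]
    - [0.075, 0, 0, 0, 0, 0]
    - [0.087, 0, 0, 0, 0, 0]
    - [0.1, 0, 0, 0, 0, 0]
    - [0.112, 0, 0, 0, 0, 0]
    - [0.124, 0, 0, 0, 0, 0]
    - [0.136, 0, 0, 0, 0, 0]
    - [0.148, 0, 0, 0, 0, 0]
    - [0.16, 0, 0, 0, 0, 0]
    - [0.172, 0, 0, 0, 0, 0]
    - [0.184, 0, 0, 0, 0, 0]
    - [0.196, 0, 0, 0, 0, 0]
    - [0.208, 0, 0, 0, 0, 0]
    - [0.22, 0, 0, 0, 0, 0]
    - [0.23, 0, 0, 0, 0, 0]
    - [0.24, 0, 0, 0, 0, 0]

```text
time: 21.3
tcp_pos: [509.2, -130.6, -7.7]
tool_rot: [-3.142, -0.0, 1.483]
contact_force: [-0.5, -0.7, -0.5]
gripper_width: -0.0
grip_force: 0.4
```

```bash
python3 -c "
from h import *
s=st();bat(s,'w9')"
```

```text
t 21.3 B [[   3.9 -192.1   -7.7]] rot [-3.142 -0.     1.483] F [-0.5 -0.7 -0.5]
batten rect [   7.6 -125.1] [113.2  45.3] 89.86
[[-15.199999809265137, -181.60000610351562], [30.100000381469727, -181.6999969482422], [30.399999618530273, -68.5999984741211], [-14.899999618530273, -68.5]]
```

Request:
carry_out:
  increments:
    - [0.01, 0, 0, 0, 0, 0]
    - [0.02, 0, 0, 0, 0, 0]
    - [0.028, 0, 0, 0, 0, 0]
    - [0.034, 0, 0, 0, 0, 0]

```text
time: 21.85
tcp_pos: [509.9, -122.2, -7.7]
tool_rot: [3.142, 0.0, 1.483]
contact_force: [0.4, -0.0, -0.3]
gripper_width: 0.0
grip_force: 0.4
```

Request:
carry_out:
  increments:
    - [0.004, 0, 0, 0, 0, 0]
    - [0.004, 0, 0, 0, 0, 0]

```text
time: 22.1
tcp_pos: [510.0, -121.2, -7.7]
tool_rot: [-3.142, -0.0, 1.483]
contact_force: [0.2, -0.3, -0.7]
gripper_width: 0.1
grip_force: 0.0
```

Request:
carry_out:
  increments:
    - [0.004, 0, 0, 0, 0, 0]
    - [0.004, 0, 0, 0, 0, 0]

```text
time: 22.35
tcp_pos: [510.1, -120.3, -7.7]
tool_rot: [-3.142, -0.0, 1.483]
contact_force: [0.5, -0.6, 0.5]
gripper_width: 0.2
grip_force: 0.1
```

```bash
python3 -c "
from h import *
s=st()"
```

```text
t 22.35 B [[   3.9 -181.7   -7.7]] rot [-3.142 -0.     1.483] F [ 0.6 -0.6  0.5]
```

Request:
carry_out:
  increments:
    - [0.003, 0, 0, 0, 0, 0]
    - [0.003, 0, 0, 0, 0, 0]

```text
time: 22.6
tcp_pos: [510.1, -119.5, -7.7]
tool_rot: [-3.142, -0.0, 1.483]
contact_force: [0.2, -0.2, 1.0]
gripper_width: -0.2
grip_force: 0.2
```

Request:
carry_out:
  increments:
    - [0.003, 0, 0, 0, 0, 0]
    - [0.003, 0, 0, 0, 0, 0]

```text
time: 22.85
tcp_pos: [510.2, -118.8, -7.7]
tool_rot: [-3.142, -0.0, 1.483]
contact_force: [0.2, 0.6, -0.2]
gripper_width: 0.3
grip_force: 0.2
```

Request:
carry_out:
  increments:
    - [0.003, 0, 0, 0, 0, 0]
    - [0.003, 0, 0, 0, 0, 0]

```text
time: 23.1
tcp_pos: [510.2, -118.0, -7.7]
tool_rot: [-3.142, -0.0, 1.483]
contact_force: [0.3, -0.7, -0.2]
gripper_width: 0.3
grip_force: 0.1
```

```bash
python3 -c "
from h import *
s=st()"
```

```text
t 23.1 B [[   3.9 -179.4   -7.7]] rot [-3.142 -0.     1.483] F [ 0.4 -0.7 -0.2]
```

Request:
carry_out:
  increments:
    - [0.003, 0, 0, 0, 0, 0]
    - [0.003, 0, 0, 0, 0, 0]

```text
time: 23.35
tcp_pos: [510.4, -117.3, -7.7]
tool_rot: [3.142, -0.0, 1.483]
contact_force: [-0.1, -0.5, 0.2]
gripper_width: -0.1
grip_force: 0.1
```

Request:
carry_out:
  increments:
    - [0.003, 0, 0, 0, 0, 0]
    - [0.003, 0, 0, 0, 0, 0]

```text
time: 23.6
tcp_pos: [510.4, -116.5, -7.7]
tool_rot: [-3.142, -0.0, 1.483]
contact_force: [0.1, -0.2, 0.4]
gripper_width: -0.1
grip_force: 0.1
```

```bash
python3 -c "
from h import *
s=st();bat(s,'w10')"
```

```text
t 23.6 B [[   3.9 -177.9   -7.7]] rot [-3.142 -0.     1.483] F [ 0.2 -0.2  0.4]
batten rect [   7.6 -110.8] [112.8  45.3] 89.89
[[-15.199999809265137, -167.1999969482422], [30.100000381469727, -167.3000030517578], [30.299999237060547, -54.5], [-15.0, -54.400001525878906]]
```

Request:
carry_out:
  increments:
    - [0.003, 0, 0, 0, 0, 0]
    - [0.003, 0, 0, 0, 0, 0]

```text
time: 23.9
tcp_pos: [510.5, -115.8, -7.6]
tool_rot: [3.142, -0.0, 1.483]
contact_force: [-0.5, -0.3, 0.0]
gripper_width: -0.3
grip_force: 0.1
```

Request:
carry_out:
  increments:
    - [0.003, 0, 0, 0, 0, 0]
    - [0.003, 0, 0, 0, 0, 0]

```text
time: 24.15
tcp_pos: [510.6, -115.4, -7.6]
tool_rot: [3.141, 0.0, 1.483]
contact_force: [-0.2, -2.4, -1.3]
gripper_width: 0.2
grip_force: 1.3
```

```bash
python3 -c "
from h import *
s=st();brass()"
```

```text
t 24.15 B [[   3.9 -176.8   -7.6]] rot [3.141 0.    1.483] F [-0.  -2.4 -1.3]
{'scene': [(11, [287.6, 225.9], [50.9, 97.4, 111.0])], 'side': [(13, [230.4, 221.6], [47.2, 97.0, 111.0])]}
```

Request:
carry_out:
  increments:
    - [0.002, 0, 0, 0, 0, 0]
    - [0.002, 0, 0, 0, 0, 0]
    - [0.002, 0, 0, 0, 0, 0]

```text
time: 24.62
tcp_pos: [510.7, -115.3, -7.5]
tool_rot: [3.141, 0.001, 1.483]
contact_force: [-0.3, -4.6, -0.1]
gripper_width: 0.2
grip_force: 2.6
```

```bash
python3 - <<'E'
from h import *
s=st();brass()
# brass height: triangulate now and before (riding) with the same mask
def tri(P):
    a,da=ray('scene',P[0]);b,db=ray('side',P[1]);x=np.linalg.lstsq(np.c_[da[0],-db[0]],b-a,rcond=None)[0]
    return tob((a+da[0]*x[0]+b+db[0]*x[1])/2).round(1)
def cen(f,x,y):
    im=cv2.cvtColor(cv2.imread(f),cv2.COLOR_BGR2HSV);a=im[y-12:y+12,x-12:x+12];m=cv2.inRange(a,(15,110,90),(30,255,255))
    k,l,t,ce=cv2.connectedComponentsWithStats(m);i=1+t[1:,4].argmax();return ce[i]+[x-12,y-12]
print('riding',tri([cen('pics/scene0.png',303,232),cen('pics/side0.png',220,234)]),'now',tri([cen('pics/scene3.png',288,226),cen('pics/side3.png',230,221)]))
E
```

```text
t 24.62 B [[   4.1 -176.7   -7.5]] rot [3.141e+00 1.000e-03 1.483e+00] F [ 0.1 -4.6 -0.1]
{'scene': [(11, [287.6, 225.9], [50.9, 97.4, 111.0])], 'side': [(13, [230.4, 221.6], [47.2, 97.0, 111.0])]}
riding [[ 39.8 163.5 147.5]] now [[ 53.3  65.2 104.5]]
```

Request:
carry_out:
  increments:
    - [-0.03, 0, 0, 0, 0, 0]
    - [-0.06, 0, 0, 0, 0, 0]
    - [-0.06, 0, -0.2, 0, 0, 0]
    - [-0.06, 0, -0.4, 0, 0, 0]
    - [-0.06, 0, -0.6, 0, 0, 0]
    - [-0.06, 0, -0.7, 0, 0, 0]
    - [-0.06, 0, -0.7, 0, 0, 0]

```text
time: 25.6
tcp_pos: [510.8, -130.5, 169.8]
tool_rot: [3.137, 0.002, 1.483]
contact_force: [0.7, -1.3, 0.1]
gripper_width: 0.1
grip_force: 0.0
```

Request:
carry_out:
  increments:
    - [0.25, 0.05, 0, 0, 0, 0]
    - [0.5, 0.1, 0, 0, 0, 0]
    - [0.75, 0.15, 0, 0, 0, 0]
    - [1.0, 0.15, 0, 0, 0, 0]
    - [1.0, 0.15, 0, 0, 0, 0]
    - [1.0, 0.15, 0, 0, 0, 0]
    - [1.0, 0.15, 0, 0, 0, 0]
    - [1.0, 0.15, 0, 0, 0, 0]

```text
time: 26.6
tcp_pos: [568.5, 114.6, 167.2]
tool_rot: [-3.141, 0.0, 1.481]
contact_force: [-0.3, 0.4, 0.0]
gripper_width: 0.2
grip_force: 0.0
```

```bash
python3 - <<'E'
from h import *
s=st();w=ctrl.read_camera('wrist');cv2.imwrite('pics/w11.png',w[:,:,::-1])
# brightness along the rail centre line, sampled in board y at rail-top height
for x in(41,49):
    ys=np.arange(20,190,1.0);p=proj('wrist',board(O,YAW,[[x,y,72] for y in ys]),s).astype(np.float32)
    g=cv2.remap(cv2.cvtColor(w,cv2.COLOR_RGB2GRAY),p[:,:1],p[:,1:],1)[:,0];print(x,[f'{int(y)}:{v}' for y,v in zip(ys,g)])
h=cv2.cvtColor(w,cv2.COLOR_RGB2HSV);m=cv2.inRange(h,(17,120,90),(30,255,255));k,l,t,c=cv2.connectedComponentsWithStats(m)
print([(t[i].tolist(),c[i].round(1).tolist(),tob(onz('wrist',c[i],111,s)).round(1).tolist()) for i in range(1,k) if t[i,4]>25],proj('wrist',board(O,YAW,[[46,92,111]]),s))
E
```

```text
t 26.6 B [[ 40.6  57.6 167.2]] rot [-3.141  0.     1.481] F [-0.4  0.4  0. ]
41 ['20:96', '21:121', '22:171', '23:192', '24:190', '25:189', '26:189', '27:190', '28:190', '29:190', '30:190', '31:190', '32:190', '33:190', '34:189', '35:189', '36:190', '37:190', '38:190', '39:190', '40:190', '41:190', '42:190', '43:190', '44:192', '45:185', '46:100', '47:69', '48:72', '49:76', '50:73', '51:73', '52:75', '53:73', '54:75', '55:86', '56:96', '57:95', '58:95', '59:94', '60:95', '61:123', '62:172', '63:189', '64:188', '65:189', '66:190', '67:183', '68:149', '69:137', '70:138', '71:137', '72:134', '73:132', '74:129', '75:111', '76:94', '77:146', '78:193', '79:200', '80:198', '81:197', '82:199', '83:200', '84:192', '85:162', '86:127', '87:102', '88:88', '89:97', '90:97', '91:94', '92:91', '93:90', '94:89', '95:92', '96:110', '97:152', '98:193', '99:201', '100:206', '101:177', '102:174', '103:175', '104:169', '105:175', '106:158', '107:133', '108:135', '109:134', '110:135', '111:135', '112:135', '113:133', '114:130', '115:111', '116:85', '117:113', '118:159', '119:157', '120:158', '121:159', '1
[... 1871 characters left out ...]
, '134:70', '135:63', '136:65', '137:66', '138:64', '139:65', '140:67', '141:77', '142:146', '143:161', '144:159', '145:159', '146:161', '147:161', '148:160', '149:159', '150:157', '151:202', '152:201', '153:201', '154:202', '155:203', '156:203', '157:200', '158:204', '159:205', '160:205', '161:206', '162:205', '163:205', '164:207', '165:201', '166:114', '167:72', '168:76', '169:78', '170:78', '171:77', '172:76', '173:93', '174:103', '175:103', '176:104', '177:104', '178:105', '179:105', '180:104', '181:97', '182:178', '183:208', '184:206', '185:205', '186:205', '187:205', '188:204', '189:204']
[([408, 260, 18, 58, 348], [416.8, 287.6], [[160.9, -10.8, 111.0]])] [[288.4992862  168.57806538]]
```

```bash
python3 - <<'E'
from h import *
from scipy.optimize import least_squares
for n in('scene','side'):
    cv2.imwrite(f'pics/{n}4.png',ctrl.read_camera(n)[:,:,::-1])
for tag in '0','3','4':
    for n in('scene','side'):
        im=cv2.imread(f'pics/{n}{tag}.png').astype(float);q=136 if tag=='0' else 82
        c=proj(n,board(O,YAW,[[46,12+q,112]]))[0].round().astype(int);a=im[c[1]-7:c[1]+10,c[0]-7:c[0]+8]
        wt=np.clip(a[:,:,2]-a[:,:,0]-70,0,None);hs=cv2.cvtColor(a.astype(np.uint8),cv2.COLOR_BGR2HSV)
        yy,xx=np.mgrid[:wt.shape[0],:wt.shape[1]];p=np.array([(wt*xx).sum(),(wt*yy).sum()])/wt.sum()+c-7
        r=least_squares(lambda v:proj(n,board(O,YAW,[[46,12+v[0],v[1]]]))[0]-p,[q,112]).x
        print(tag,n,p.round(2),int((wt>0).sum()),'q,z',r.round(1))
E
```

```text
0 scene [302.85 232.63] 16 q,z [135.  109.5]
0 side [219.8  229.33] 105 q,z [138.2 124.8]
3 scene [286.94 225.38] 19 q,z [ 78.8 106.8]
3 side [232.49 218.39] 63 q,z [ 75.4 114.6]
4 scene [287.54 225.57] 13 q,z [ 81.  107.2]
4 side [232.56 218.37] 61 q,z [ 75.1 114.4]
```

Request:
carry_out:
  increments:
    - [-0.2, -0.18, 0, 0, 0, 0]
    - [-0.43, -0.36, 0, 0, 0, 0]
    - [-0.43, -0.36, 0, 0, 0, 0]
    - [-0.43, -0.36, 0, 0, 0, 0]
    - [-0.43, -0.36, 0.2, 0, 0, 0]
    - [-0.43, -0.36, 0.4, 0, 0, 0]
    - [-0.43, -0.36, 0.58, 0, 0, 0]
    - [-0.43, -0.36, 0.66, 0, 0, 0]
    - [-0.43, -0.36, 0.7, 0, 0, 0]
    - [-0.43, -0.36, 0.7, 0, 0, 0]

```text
time: 28.0
tcp_pos: [470.0, 17.5, -7.9]
tool_rot: [-3.141, -0.0, 1.484]
contact_force: [0.3, -0.3, 1.1]
gripper_width: 0.1
grip_force: 0.0
```

```bash
python3 -c "
from h import *
s=st();bat(s,'w12')"
```

```text
t 28.0 B [[-48.6 -48.2  -7.9]] rot [-3.141 -0.     1.484] F [ 0.4 -0.3  1.1]
batten rect [ 6.5 -2.4] [152.8  49.6] 89.72
[[-18.600000381469727, -78.69999694824219], [30.899999618530273, -78.9000015258789], [31.700000762939453, 73.9000015258789], [-17.899999618530273, 74.0999984741211]]
```

Next, a light press against the fence (contact expected near x = -26.5).

Request:
carry_out:
  increments:
    - [0, 0.03, 0, 0, 0, 0]
    - [0, 0.05, 0, 0, 0, 0]
    - [0, 0.065, 0, 0, 0, 0]
    - [0, 0.075, 0, 0, 0, 0]
    - [0, 0.083, 0, 0, 0, 0]
    - [0, 0.088, 0, 0, 0, 0]

```text
time: 28.8
tcp_pos: [491.3, 15.1, -7.7]
tool_rot: [-3.141, -0.0, 1.483]
contact_force: [-0.7, 0.5, 0.1]
gripper_width: -0.0
grip_force: 0.4
```

Request:
carry_out:
  increments:
    - [0, 0.003, 0, 0, 0, 0]
    - [0, 0.006, 0, 0, 0, 0]

```text
time: 29.05
tcp_pos: [492.1, 15.0, -7.9]
tool_rot: [-3.14, -0.0, 1.483]
contact_force: [-2.6, 0.4, 2.0]
gripper_width: 0.4
grip_force: 1.7
```

```bash
python3 -c "
from h import *
s=st()"
```

```text
t 29.05 B [[-26.4 -48.6  -7.9]] rot [-3.14  -0.     1.483] F [-2.7  0.2  2. ]
```

Request:
carry_out:
  increments:
    - [0, 0.005, 0, 0, 0, 0]
    - [0, 0.005, 0, 0, 0, 0]
    - [0, -0.04, 0, 0, 0, 0]
    - [0, -0.1, 0, 0, 0, 0]
    - [0, -0.1, -0.2, 0, 0, 0]
    - [0, -0.1, -0.42, 0, 0, 0]
    - [-0.2, -0.0, -0.42, 0, 0, 0]
    - [-0.4, 0.1, -0.42, 0, 0, 0]
    - [-0.58, 0.13, -0.42, 0, 0, 0]
    - [-0.58, 0.13, -0.42, 0, 0, 0]
    - [-0.58, 0.13, -0.2, 0, 0, 0]
    - [-0.58, 0.13, -0.08, 0, 0, 0]
    - [-0.58, 0.13, -0.02, 0, 0, 0]
    - [-0.58, 0.13, 0, 0, 0, 0]
    - [-0.58, 0.13, 0, 0, 0, 0]

```text
time: 30.92
tcp_pos: [513.1, -132.3, -6.9]
tool_rot: [3.14, 0.0, 1.483]
contact_force: [-0.8, -0.6, 0.9]
gripper_width: 0.0
grip_force: 0.0
```

```bash
python3 -c "
from h import *
s=st();bat(s,'w13')"
```

```text
t 30.93 B [[   8.1 -193.4   -6.9]] rot [3.14  0.    1.483] F [-0.7 -0.6  0.9]
batten rect [   8.3 -118.1] [96.7 45.2] 89.59
[[-14.600000381469727, -166.3000030517578], [30.600000381469727, -166.60000610351562], [31.299999237060547, -69.9000015258789], [-13.899999618530273, -69.5999984741211]]
```

Request:
carry_out:
  increments:
    - [0.02, 0, 0, 0, 0, 0]
    - [0.04, 0, 0, 0, 0, 0]
    - [0.055, 0, 0, 0, 0, 0]
    - [0.062, 0, 0, 0, 0, 0]
    - [0.066, 0, 0, 0, 0, 0]
    - [0.066, 0, 0, 0, 0, 0]

```text
time: 31.72
tcp_pos: [514.0, -116.1, -7.7]
tool_rot: [-3.142, 0.0, 1.483]
contact_force: [0.2, -1.0, 0.4]
gripper_width: 0.2
grip_force: 0.4
```

Request:
carry_out:
  increments:
    - [0.003, 0, 0, 0, 0, 0]
    - [0.003, 0, 0, 0, 0, 0]

```text
time: 31.98
tcp_pos: [514.0, -116.0, -7.6]
tool_rot: [3.142, 0.001, 1.483]
contact_force: [-1.4, -4.9, 0.0]
gripper_width: 0.1
grip_force: 2.6
```

```bash
python3 -c "
from h import *
s=st()"
```

```text
t 31.98 B [[   7.4 -177.    -7.6]] rot [3.142e+00 1.000e-03 1.483e+00] F [-1. -5.  0.]
```

The batten is butted at 5 N and the stop holds at the same place as before. I withdraw.

Request:
carry_out:
  increments:
    - [-0.02, 0, 0, 0, 0, 0]
    - [-0.06, 0, 0, 0, 0, 0]
    - [-0.08, 0, -0.1, 0, 0, 0]
    - [-0.08, 0, -0.4, 0, 0, 0]
    - [-0.08, 0, -0.7, 0, 0, 0]
    - [-0.08, -0.2, -0.8, 0, 0, 0]
    - [-0.08, -0.3, -0.8, 0, 0, 0]
    - [-0.08, -0.3, -0.8, 0, 0, 0]

```text
time: 32.98
tcp_pos: [436.9, -128.8, 193.4]
tool_rot: [3.14, 0.001, 1.482]
contact_force: [0.5, 0.8, -0.7]
gripper_width: 0.4
grip_force: 0.0
```

```bash
python3 - <<'E'
from h import *
s=st();brass();bat(s,'w14');print(ctrl.finish_job())
E
```

```text
t 32.98 B [[ -68.2 -196.9  193.4]] rot [3.140e+00 1.000e-03 1.482e+00] F [ 0.4  0.8 -0.7]
{'scene': [(12, [287.5, 226.0], [51.5, 97.3, 111.0])], 'side': [(14, [230.5, 221.5], [47.1, 96.5, 111.0])]}
batten rect [  7.9 -79.3] [175.5  46.4] 89.49
[[-16.100000381469727, -166.8000030517578], [30.299999237060547, -167.1999969482422], [31.899999618530273, 8.199999809265137], [-14.600000381469727, 8.699999809265137]]
the job is handed in; nothing more can be done
None
```

I handed the job in at 33 s: the length stop snapped into the middle notch (by push force and camera position; I could not see the plunger drop itself), and the batten is flat against the fence and butted against the stop, which held at 5 N.

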